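Lock the push-and-turn cap on the storage canister

ROBOT

A 7-joint arm with a two-finger parallel gripper is mounted at the origin on a cart in front of the work surface, level with it; the furniture and walls round the work are solid. World frame = base frame: x ahead of the robot, y to its left, z up, the work surface at z = 0. Lengths are in m, angles in rad, forces in N, time in s.
With the tool pointing down it reaches from about 0.4 to 0.85 m from the base axis. Payload 10.4 kg.
Tool frame: the origin (TCP) lies at the very end of the fingers, on their centre line; the grasp point (between the pads) lies 19 mm behind it (manip.grip_point_offset is the distance from the TCP to the grasp point, in m); z points along the fingers, y is the line along which they close (so a half turn about z gives the same grasp; the last joint's range is limited). The gripper opens to 85 mm and grips with 20 to 120 N. Pads are 22 mm wide; open, the fingers measure 114 mm over their backs; the gripper's body (76 mm by 85 mm) begins 54 mm behind the grasp point. The pads swing forward as they close: fully open they stand 13 mm farther back than shut.
Start: joints at [-1.156, 0.332, -0.065, 1.46, 0.022, 1.35, -0.088], TCP at [0.265, 0.566, 0.231] pointing down, gripper open.
Joint ranges: [-2.6, 2.6], [-0.5, 2.12], [-1.47, 1.34], [0.16, 2.42], [-1.27, 4.41], [0.06, 2.06], [-2.6, 2.6]. Speed limits (rad/s): [2.22, 2.22, 2.79, 2.79, 3.14, 3.14, 3.14].

INTERFACE

Orientations are given as a unit quaternion [x, y, z, w].
In Python, from workcell import manip gives the robot as it stands. The module is installed in compiled form; this text tells all that it offers.
- The arm moves only by the shell command python3 -m inch 'ROWS' [OPENING] [FORCE]. ROWS is JSON, a list of rows, each a list of 2 entries, a list of its own where there are three numbers: the shift along the tool's x, y, z each as a share of 0.08 m, from -1 to 1, then the turn, a rotation vector about the tool's x, y, z each as a share of 45 degrees, from -1 to 1. A call has exactly 10 rows; each row is the pose to reach, as a shift and turn from the pose commanded when the call began, along the tool's axes at that moment; what a row does not reach only later rows make up. A row lasts 1/10 s, in which the tool goes at most 50 mm and 8.59 degrees, less where a joint would pass 70% of its speed; a pose out of reach is approached as far as the arm can. A call with a number of a shift or a turn outside -1 to 1 is refused whole. A call with a gripper value outside its range is refused whole. OPENING is the opening, from 0 (shut) to 1 (fully open), set as the call begins (- or left out, the last holds). The fingers move at their own pace and stop on an object; FORCE is the grip in N (left out, the last holds). Time passes only in rows, so rows that repeat a pose let the fingers close, or fill a call up. It gives the time, the measured TCP pose, the force, the opening and the grip force at its end, in the units of the state.
- manip.get_obs(): the state, without advancing time (a new reading comes with each control period).
- manip.camera(name): name is "side" or "top"; returns the picture (384x512x3 uint8, red, green, blue); there is no depth.
- manip.camera_params(name): a dict with "fov_y" (degrees; the focal length in pixels is half the picture's height over the tangent of half this angle, whatever the lens; pixels are square), "cx", "cy" (the principal point, pixels), "camera_from_world" (4x4, takes a point from world to camera coordinates). Camera axes: x right, y up, looking along -z (the intrinsics and any distortion apply to the point x, -y, -z); pixel columns grow to the right and rows downward; lengths in m; the calibration is good to about 2 mm. A picture is of the moment at which its call begins. camera_params takes no time and is no camera call.
- manip.hand_in(): hands the job in; it is judged then, once.
The state is a dict: "clock": time; "joint_pos": joint angles; "joint_velocities": joint speeds; "tau": joint torques, N m; "position": TCP position; "ee_rot": TCP orientation; "ft_force": force on the tool from outside, world axes, zero at the start; "torque": the same for the moment, N m; "grip_width": opening from 0.0 (shut) to 1.0 (fully open); "grasp_force": force on a finger pad.
Only numpy, scipy, OpenCV 4.12 (cv2) and the standard library are available. Lean on these libraries where they do the work, as an engineer would, in place of code of your own. Each camera call takes 0.05 s, during which the arm holds its last target. There are 200 camera calls.

TASK

Close the canister on the bench with its push-and-turn cap: set the cap on the collar, feel for where its two lugs drop into the entry slots, then press it down against the spring and twist it clockwise (seen from above) until the lugs catch in the shell. Let go so that it stays locked down, level and without being forced, and leave the bottle, the lens tube and the tape roll where they are.

Things in the scene. Friction and masses are not known exactly. Their poses are not given: they have to be found in the camera images.
- canister: Aluminium canister bolted upright to the bench: round foot 100 mm across, 6 mm thick; body 72 mm across; on top a dark knurled collar (the outer shell) 74 mm across, 28 mm tall. Origin at the centre of its underside, z up; top of the collar at z = 80 mm. Pressing cap and canister together with over 50 N counts as forcing it. Tall equipment stands right of the work: pass high over it.
- lip (a point): Centre of the collar's top face, axes as the canister's. Bore 44 mm across; two opposite entry slots, 9 mm wide at the bore, go down through the lip, out to a radius of 32 mm. The collar's angle is not reported: the line through the slots lies anywhere within 0.4 rad of the canister's x axis, either way; find it by feel or by eye. The collar itself stays put.
- latch (a point): Point on the axis, 9 mm below the lip top. Clockwise (from above) of each slot's centre: 12 to 30 degrees a bridge with its underside 9 mm below the lip top, 30 to 56 degrees a pocket with its roof 6 mm below the lip top, then a solid end stop. So the lugs lock 43 degrees (0.75 rad) clockwise of the slots. Counter-clockwise of the slots it is solid.
- seal (a point): Where the top centre of the white sprung disc (41 mm across) inside the bore stands when free, 7 mm below the lip top; this point stays there when the disc moves. The disc sinks up to 17.5 mm: 3 N to start, 0.45 N more per mm; 6 N at the locked depth, 8 to 9 N with the lugs below the bridges. It lifts an unlocked cap and holds a locked one up in its pockets.
- cap: Black plastic push-and-turn cap, 54 mm tall, about 90 g, standing loose on the bench on its nose. Origin at the centre of its underside, z up. Round nose 40.6 mm across, up to z = 22 mm, tapered to 33 mm over the lowest 4 mm; knurled flange 58 mm across, z = 22 to 28 mm; a grip bar on top. A half turn makes no difference.
- lugs (a point): Point on the cap's axis, 6.5 mm above its underside, midway between its two lugs: they stick out along the cap's +x and -x to a radius of 27 mm, 7 mm wide, z = 4 to 9 mm. Cap underside above the canister's underside: lugs on the lip 76 mm; lugs in the slots, resting on the free disc 73; lugs clear below the bridges under 62; locked 65; flange meets lip at 58.
- grip_bar (a point): Point on the cap's axis, 41 mm above its underside: middle of the flat grip bar, 46 mm long along the cap's x, 15 mm thick along its y, z = 28 to 54 mm; take it across its thickness.
- dropper_bottle: bystander: small brown dropper bottle with a white cap, 32 mm diameter, 70 mm tall, upright; origin at the centre of its underside
- lens_tube: bystander: black threaded lens tube standing upright, 32 mm diameter, 52 mm tall; origin at the centre of its underside
- tape_roll: bystander: roll of dark tape lying flat, 58 mm diameter, 19 mm tall; origin at the centre of its underside
There are look-alikes about, which are no part of the job. Several things have the shape of the cap; the one meant has the colours described above.

How it is judged:
By the outcome, as a careful person would: the job done as asked, in the order asked, and still so for the second after the job is handed in, with the robot touching nothing.
It also fails if it takes over 72 s, if anything falls off the work surface, if the arm or the gripper's body presses on something with over 40 N, if the wrist force passes 120 N, or if a joint passes its speed limit or range.

## Working session

There is one attempt and no reset: what is moved stays moved. The work goes in short steps, Python scripts to look and compute and a shell command to move; the robot and the scene stay as the last step left them, time stands still between calls to the robot, and variables do not carry over. Pictures are saved under pics/ and viewed, at most 10 in all, crops included, and the job is handed in when it is done.

```bash
mkdir -p pics; cat > h.py <<'E'
import numpy as np,cv2
from workcell import manip
from scipy.spatial.transform import Rotation as R
def cam(n):
    p=manip.camera_params(n); T=np.array(p["camera_from_world"]); f=192/np.tan(np.radians(p["fov_y"])/2)
    return p,T,f
def proj(n,X):
    p,T,f=cam(n); c=T[:3,:3]@np.array(X)+T[:3,3]; return np.array([p["cx"]+f*c[0]/-c[2],p["cy"]-f*c[1]/-c[2]])
def ray(n,uv):
    p,T,f=cam(n); d=np.array([(uv[0]-p["cx"])/f,-(uv[1]-p["cy"])/f,-1]); Rm=T[:3,:3]
    return -Rm.T@T[:3,3], Rm.T@d/np.linalg.norm(d)
def onz(n,uv,z):
    o,d=ray(n,uv); return o+d*(z-o[2])/d[2]
def tri(a,b):
    o1,d1=ray("top",a);o2,d2=ray("side",b)
    s=np.linalg.lstsq(np.c_[d1,-d2],o2-o1,rcond=None)[0]
    p,q=o1+s[0]*d1,o2+s[1]*d2; return (p+q)/2,np.linalg.norm(p-q)
def rel(X,yaw=None):
    o=manip.get_obs();r=R.from_quat(o["ee_rot"]);return r.inv().apply(np.array(X)-o["position"])/0.08
E
python3 - <<'E'
from h import *
for n in("top","side"):
    cv2.imwrite(f"pics/{n}0.png",cv2.resize(manip.camera(n)[:,:,::-1],(800,600)))
    p=manip.camera_params(n);print(p);print(ray(n,(256,192)))
o=manip.get_obs();print(o["position"],o["ee_rot"],o["ft_force"],o["clock"])
print(R.from_quat(o["ee_rot"]).as_matrix().round(3))
E
```

```text
{'fov_y': 43.78272710058078, 'cx': 247.2730146805636, 'cy': 191.70076596301496, 'camera_from_world': array([[-0.02149478, -0.99976546,  0.00264614,  0.0787853 ],
       [ 0.98231767, -0.02062714,  0.18608201, -0.54445559],
       [-0.18598378,  0.00659915,  0.98253065, -1.01164655],
       [ 0.        ,  0.        ,  0.        ,  1.        ]])}
(array([0.34837197, 0.07421227, 1.09507865]), array([ 0.18494515, -0.02484185, -0.98243482]))
{'fov_y': 56.31122138105979, 'cx': 259.1651378138232, 'cy': 192.5944939432941, 'camera_from_world': array([[-0.9971346 , -0.074355  ,  0.01392544,  0.54638117],
       [ 0.04564548, -0.44458861,  0.8945711 , -0.08311049],
       [-0.06032474,  0.89264343,  0.44670866, -0.9394059 ],
       [ 0.        ,  0.        ,  0.        ,  1.        ]])}
(array([0.49193976, 0.8422307 , 0.4863804 ]), array([ 0.06919511, -0.89268819, -0.44533114]))
[0.26482009 0.5657574  0.23058384] [ 2.17140601e-01  9.76140128e-01 -6.29302471e-04 -1.14658780e-04] [ 0.08026118 -0.26092506  0.00197559] 0.1
[[-0.906  0.424 -0.   ]
 [ 0.424  0.906 -0.001]
 [-0.    -0.001 -1.   ]]
```

View pics/top0.png

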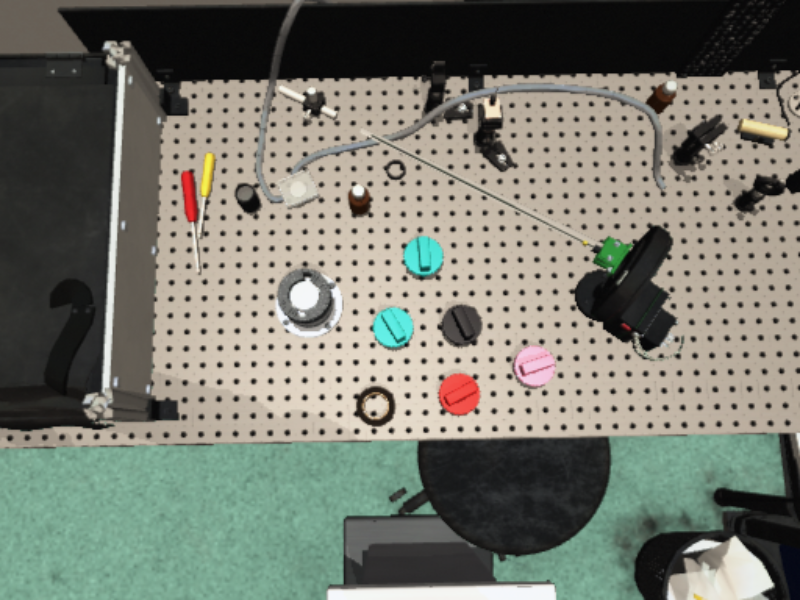

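View pics/side0.png

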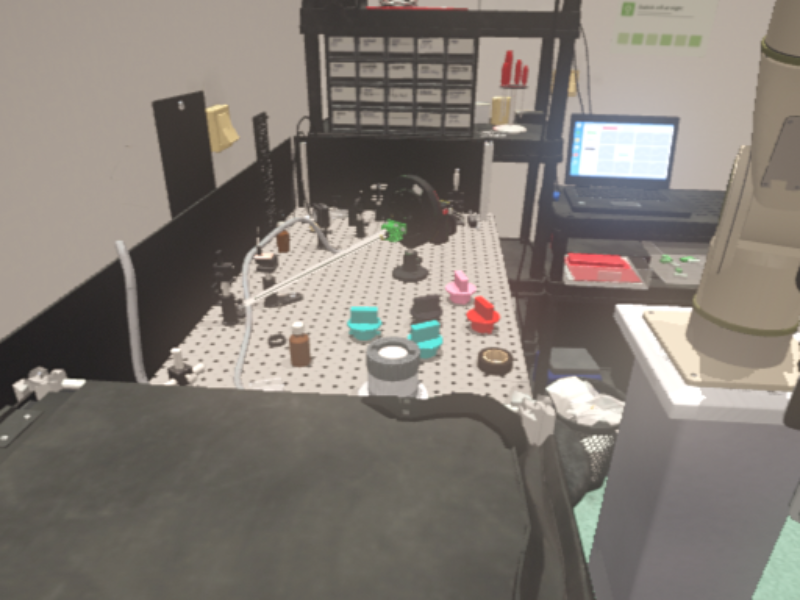

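The top view shows the canister at (305,297), the black cap at (461,324) and the tape roll at (375,405). It also has the dropper bottle at (359,198) and the lens tube at (248,197). In the side view the canister is at (393,365), and the black cap at (427,308) is partly hidden behind a teal one. I'll enlarge both.

```bash
python3 - <<'E'
from h import *
print(proj("top",[.265,.566,.231]),proj("side",[.265,.566,.231]))
a=cv2.imread("pics/top0.png")
T=manip.camera("top")[:,:,::-1];S=manip.camera("side")[:,:,::-1]
# top crop: x170-330,y150-270 ; x5
t=cv2.resize(T[150:270,165:325],(800,600),interpolation=cv2.INTER_CUBIC);cv2.imwrite("pics/topc.png",t)
s=cv2.resize(S[180:264,220:332],(800,600),interpolation=cv2.INTER_CUBIC);cv2.imwrite("pics/sidec.png",s)
E
```

```text
[-35.98337305 337.21264436] [510.69658372 312.53856099]
```

View pics/topc.png

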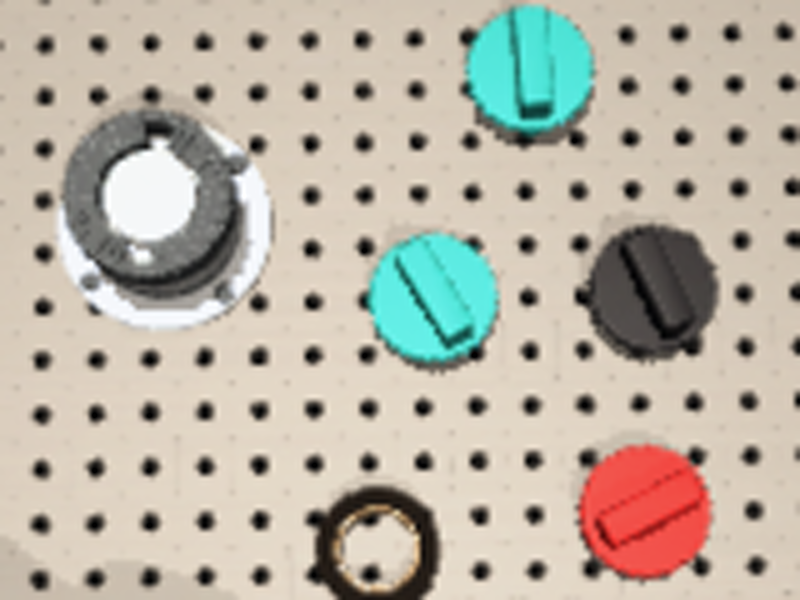

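View pics/sidec.png

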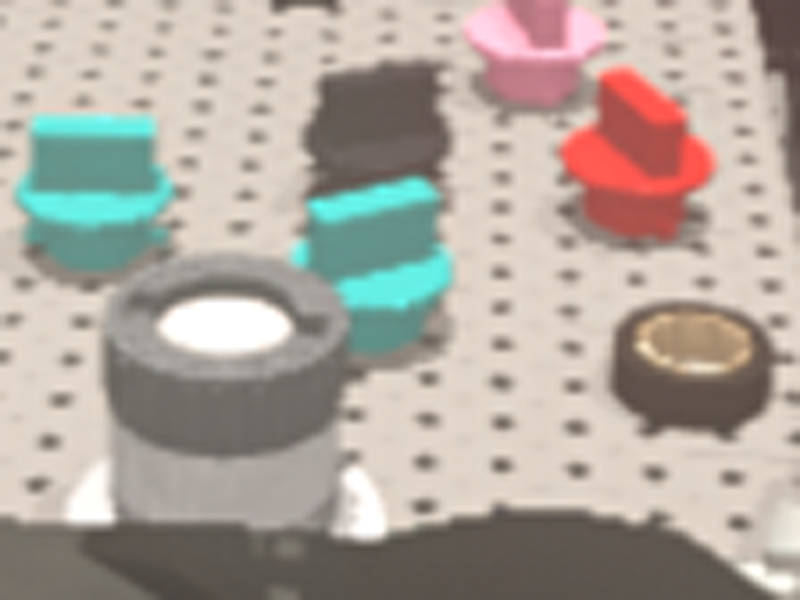

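```bash
cat >> h.py <<'E'
def tc(x,y): return (165+(x+.5)/5-.5,150+(y+.5)/5-.5)
def sc(x,y): return (220+(x+.5)/(800/112)-.5,180+(y+.5)/(800/112)-.5)
E
python3 - <<'E'
from h import *
print("lip",tri(tc(149,194),sc(227,316)), onz("top",tc(149,194),.08))
print("flange",tri(tc(653,291),sc(378,150)),onz("top",tc(653,291),.028))
a,b=onz("top",tc(158,132),.08),onz("top",tc(140,255),.08);d=a-b;print("slots",a,b,np.linalg.norm(d),np.arctan2(d[1],d[0]))
# bar top end edge: corners
for n,p in dict(f1=(622,240),f2=(655,230),n1=(662,335),n2=(692,320)).items(): print(n,onz("top",tc(*p),.054))
a=onz("top",tc(638,235),.054);b=onz("top",tc(677,328),.054);d=a-b;print("bar",(a+b)/2,np.linalg.norm(d),np.arctan2(d[1],d[0]))
print("tape",onz("top",tc(378,548),.019));
k=lambda x,y:(x*.64,y*.64)
print("bottle",onz("top",k(358,190),.07),"teal",onz("top",tc(434,300),.028))
# predicted flange/lip outlines check
c=onz("top",tc(149,194),.08)
for q in([.037,0,0],[-.037,0,0],[0,.037,0],[0,-.037,0]): u=proj("top",c+q);v=proj("side",c+q);print(((u-[165,150])*5).round(),((v-[220,180])*7.143).round())
E
```

```text
lip (array([0.55139658, 0.18170167, 0.07941674]), np.float64(0.0021431470012311365)) [0.55018851 0.18164858 0.08      ]
flange (array([ 0.5131512 , -0.04121441,  0.02120229]), np.float64(0.002051317514870984)) [ 0.51107893 -0.04040792  0.028     ]
slots [0.57759812 0.17771034 0.08      ] [0.5234848  0.18554808 0.08      ] 0.05467797939407337 -0.1438391873069251
f1 [ 0.53021654 -0.02481133  0.054     ]
f2 [ 0.53440418 -0.03959846  0.054     ]
n1 [ 0.48749548 -0.04078393  0.054     ]
n2 [ 0.49386133 -0.0542512   0.054     ]
bar [ 0.51138457 -0.03974231  0.054     ] 0.0446449767041921 0.3551328072839402
tape [0.39907515 0.08606664 0.019     ]
bottle [0.70344642 0.1046394  0.07      ] teal [0.50905795 0.05861663 0.028     ]
[147. 109.] [110. 306.]
[147. 276.] [354. 318.]
[ 61. 194.] [220. 379.]
[232. 190.] [242. 251.]
```

The lip measures about (0.551, 0.182, 0.080), the slot line is at about -0.14 rad, the cap is at (0.512, -0.040) and its bar yaw is about +0.355. All of these fit the given sizes. I'll go up and across.

```bash
python3 -m inch '[[[0,0,-0.1],[0,0,0]],[[0,0,-0.2],[0,0,0]],[[0,0,-0.3],[0,0,0]],[[0,0,-0.4],[0,0,0]],[[0,0,-0.5],[0,0,0]],[[0,0,-0.6],[0,0,0]],[[-0.1,-0.1,-0.7],[0,0,0]],[[-0.2,-0.2,-0.8],[0,0,0]],[[-0.3,-0.3,-0.9],[0,0,0]],[[-0.4,-0.4,-1],[0,0,0]]]' 0.6 60
python3 -m inch '[[[-0.1,-0.1,-0.1],[0,0,0]],[[-0.2,-0.2,-0.2],[0,0,0]],[[-0.3,-0.3,-0.3],[0,0,0]],[[-0.4,-0.4,-0.4],[0,0,0]],[[-0.5,-0.5,-0.5],[0,0,0]],[[-0.6,-0.6,-0.6],[0,0,0]],[[-0.7,-0.7,-0.7],[0,0,0]],[[-0.8,-0.8,-0.8],[0,0,0]],[[-0.9,-0.9,-0.9],[0,0,0]],[[-1,-1,-1],[0,0,0]]]'
python3 -m inch '[[[-0.1,-0.1,0],[0,0,0]],[[-0.2,-0.2,0],[0,0,0]],[[-0.3,-0.3,0],[0,0,0]],[[-0.4,-0.4,0],[0,0,0]],[[-0.5,-0.5,0],[0,0,0]],[[-0.6,-0.6,0],[0,0,0]],[[-0.7,-0.7,0],[0,0,0]],[[-0.8,-0.8,0],[0,0,0]],[[-0.9,-0.9,0],[0,0,0]],[[-1,-1,0],[0,0,0]]]'
python3 -m inch '[[[-0.1,-0.1,0],[0,0,0]],[[-0.2,-0.2,0],[0,0,0]],[[-0.3,-0.3,0],[0,0,0]],[[-0.4,-0.4,0],[0,0,0]],[[-0.5,-0.5,0],[0,0,0]],[[-0.6,-0.6,0],[0,0,0]],[[-0.7,-0.7,0],[0,0,0]],[[-0.8,-0.8,0],[0,0,0]],[[-0.9,-0.9,0],[0,0,0]],[[-1,-1,0],[0,0,0]]]'
python3 -m inch '[[[-0.1,-0.1,0],[0,0,0]],[[-0.2,-0.2,0],[0,0,0]],[[-0.3,-0.3,0],[0,0,0]],[[-0.4,-0.4,0],[0,0,0]],[[-0.5,-0.5,0],[0,0,0]],[[-0.6,-0.6,0],[0,0,0]],[[-0.7,-0.7,0],[0,0,0]],[[-0.8,-0.8,0],[0,0,0]],[[-0.9,-0.9,0],[0,0,0]],[[-1,-1,0],[0,0,0]]]'
python3 - <<'E'
from h import *
o=manip.get_obs();print(o["joint_pos"],o["ft_force"]);print(rel([.512,-.04,.031]))
E
```

```text
clock: 1.2
position: [0.2811, 0.5222, 0.3122]
ee_rot: [0.218, 0.976, 0.0, 0.0]
ft_force: [-0.1, -0.3, 0.3]
grip_width: 0.599
grasp_force: 0.0
clock: 2.2
position: [0.3192, 0.4163, 0.392]
ee_rot: [0.217, 0.976, 0.0, 0.0]
ft_force: [0.8, -0.3, 0.0]
grip_width: 0.604
grasp_force: 0.0
clock: 3.2
position: [0.3578, 0.3099, 0.3913]
ee_rot: [0.217, 0.976, 0.0, 0.0]
ft_force: [0.3, -0.1, -0.4]
grip_width: 0.601
grasp_force: 0.0
clock: 4.2
position: [0.3963, 0.2035, 0.3913]
ee_rot: [0.217, 0.976, 0.0, 0.0]
ft_force: [-1.0, -0.6, -0.0]
grip_width: 0.602
grasp_force: 0.0
clock: 5.2
position: [0.4348, 0.0972, 0.3913]
ee_rot: [0.217, 0.976, 0.0, -0.0]
ft_force: [-0.1, 0.3, -0.6]
grip_width: 0.601
grasp_force: 0.0
[-0.71950256 -0.13284206  0.3534582   1.62879261  0.04591681  1.63742264
  0.76715274] [-0.05451506  0.31866877 -0.59096047]
[-1.60037843 -1.14410083  4.50350327]
```

```bash
python3 -m inch '[[[-0.1,-0.06,0.1],[0,0,0]],[[-0.2,-0.12,0.2],[0,0,0]],[[-0.3,-0.18,0.3],[0,0,0]],[[-0.4,-0.24,0.4],[0,0,0]],[[-0.5,-0.3,0.5],[0,0,0]],[[-0.6,-0.36,0.6],[0,0,0]],[[-0.7,-0.42,0.7],[0,0,0]],[[-0.8,-0.48,0.8],[0,0,0]],[[-0.9,-0.54,0.9],[0,0,0]],[[-1,-0.6,1],[0,0,0]]]'
python3 -m inch '[[[-0.06,-0.06,0.1],[0,0,-0.1]],[[-0.12,-0.12,0.2],[0,0,-0.2]],[[-0.2,-0.2,0.3],[0,0,-0.35]],[[-0.3,-0.27,0.4],[0,0,-0.5]],[[-0.36,-0.33,0.5],[0,0,-0.6]],[[-0.42,-0.39,0.6],[0,0,-0.7]],[[-0.48,-0.44,0.7],[0,0,-0.8]],[[-0.54,-0.5,0.8],[0,0,-0.9]],[[-0.6,-0.54,0.9],[0,0,-1]],[[-0.6,-0.54,1],[0,0,-1]]]'
python3 -m inch '[[[0,0,0.1],[0,0,0]],[[0,0,0.2],[0,0,0]],[[0,0,0.3],[0,0,0]],[[0,0,0.4],[0,0,0]],[[0,0,0.5],[0,0,0]],[[0,0,0.6],[0,0,0]],[[0,0,0.7],[0,0,0]],[[0,0,0.8],[0,0,0]],[[0,0,0.9],[0,0,0]],[[0,0,1],[0,0,0]]]'
python3 - <<'E'
from h import *
o=manip.get_obs();print(rel([.512,-.04,.031]),R.from_quat(o["ee_rot"]).as_matrix().round(3))
T=manip.camera("top")[:,:,::-1];S=manip.camera("side")[:,:,::-1]
t=cv2.resize(T[160:250,235:355],(800,600),interpolation=cv2.INTER_CUBIC)
cv2.imwrite("pics/g1.png",t)
E
```

```text
clock: 6.2
position: [0.4871, 0.02, 0.3106]
ee_rot: [0.217, 0.976, 0.0, 0.0]
ft_force: [-0.4, 0.5, -0.6]
grip_width: 0.602
grasp_force: 0.0
clock: 7.2
position: [0.5121, -0.0399, 0.2306]
ee_rot: [-0.173, 0.985, -0.0, 0.0]
ft_force: [-0.3, 0.1, -0.5]
grip_width: 0.602
grasp_force: 0.0
clock: 8.2
position: [0.5118, -0.0388, 0.1506]
ee_rot: [-0.173, 0.985, 0.0, 0.0]
ft_force: [-0.7, 1.0, 0.4]
grip_width: 0.599
grasp_force: 0.0
[ 0.00275659 -0.01507819  1.49533412] [[-0.94  -0.341  0.   ]
 [-0.341  0.94   0.   ]
 [-0.     0.    -1.   ]]
```

View pics/g1.png

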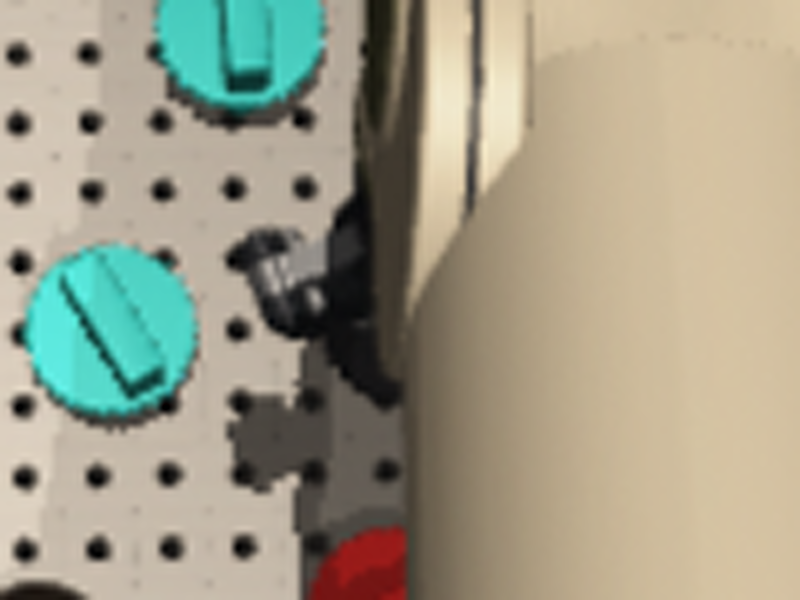

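The arm hides the cap in this view. The visible finger at (275,280) is clear of the teal cap. I'll go down and grip.

```bash
python3 -m inch '[[[0,-0.01,0.1],[0,0,0]],[[0,-0.01,0.2],[0,0,0]],[[0,-0.01,0.3],[0,0,0]],[[0,-0.01,0.4],[0,0,0]],[[0,-0.01,0.5],[0,0,0]],[[0,-0.01,0.6],[0,0,0]],[[0,-0.01,0.7],[0,0,0]],[[0,-0.01,0.8],[0,0,0]],[[0,-0.01,0.9],[0,0,0]],[[0,-0.01,1],[0,0,0]]]'
python3 -m inch '[[[0,0,0.1],[0,0,0]],[[0,0,0.2],[0,0,0]],[[0,0,0.3],[0,0,0]],[[0,0,0.4],[0,0,0]],[[0,0,0.48],[0,0,0]],[[0,0,0.48],[0,0,0]],[[0,0,0.48],[0,0,0]],[[0,0,0.48],[0,0,0]],[[0,0,0.48],[0,0,0]],[[0,0,0.48],[0,0,0]]]'
python3 -m inch '[[[0,0,0],[0,0,0]],[[0,0,0],[0,0,0]],[[0,0,0],[0,0,0]],[[0,0,0],[0,0,0]],[[0,0,0],[0,0,0]],[[0,0,0],[0,0,0]],[[0,0,0],[0,0,0]],[[0,0,0],[0,0,0]],[[0,0,0],[0,0,0]],[[0,0,0],[0,0,0]]]' 0 60
```

```text
clock: 9.3
position: [0.5121, -0.0396, 0.0706]
ee_rot: [-0.173, 0.985, 0.0, 0.0]
ft_force: [0.4, 1.0, -0.1]
grip_width: 0.602
grasp_force: 0.0
clock: 10.3
position: [0.5122, -0.0395, 0.0331]
ee_rot: [-0.173, 0.985, 0.0, 0.0]
ft_force: [0.7, -1.1, 0.7]
grip_width: 0.598
grasp_force: 0.0
clock: 11.3
position: [0.5121, -0.0395, 0.033]
ee_rot: [-0.173, 0.985, 0.0, 0.0]
ft_force: [-1.6, -0.3, 5.0]
grip_width: 0.161
grasp_force: 59.2
```

```bash
python3 -m inch '[[[0,0,-0.1],[0,0,0]],[[0,0,-0.2],[0,0,0]],[[0,0,-0.3],[0,0,0]],[[0,0,-0.4],[0,0,0]],[[0,0,-0.5],[0,0,0]],[[0,0,-0.6],[0,0,0]],[[0,0,-0.7],[0,0,0]],[[0,0,-0.8],[0,0,0]],[[0,0,-0.9],[0,0,0]],[[0,0,-1],[0,0,0]]]'
python3 -m inch '[[[-0.05,0.08,-0.1],[0,0,0]],[[-0.1,0.16,-0.2],[0,0,0]],[[-0.15,0.24,-0.3],[0,0,0]],[[-0.2,0.32,-0.4],[0,0,0]],[[-0.25,0.4,-0.5],[0,0,0]],[[-0.3,0.48,-0.6],[0,0,0]],[[-0.35,0.56,-0.7],[0,0,0]],[[-0.4,0.64,-0.8],[0,0,0]],[[-0.45,0.72,-0.9],[0,0,0]],[[-0.5,0.8,-1],[0,0,0]]]'
python3 -m inch '[[[-0.05,0.09,0],[0,0,0]],[[-0.1,0.18,0],[0,0,0]],[[-0.15,0.27,0],[0,0,0]],[[-0.2,0.36,0],[0,0,0]],[[-0.25,0.45,0],[0,0,0]],[[-0.3,0.54,0],[0,0,0]],[[-0.35,0.63,0],[0,0,0]],[[-0.4,0.72,0],[0,0,0]],[[-0.45,0.81,0],[0,0,0]],[[-0.5,0.9,0],[0,0,0]]]'
python3 -m inch '[[[-0.05,0.08,0],[0,0,0.08]],[[-0.1,0.16,0],[0,0,0.16]],[[-0.15,0.24,0],[0,0,0.24]],[[-0.2,0.32,0],[0,0,0.32]],[[-0.25,0.4,0],[0,0,0.4]],[[-0.3,0.5,0],[0,0,0.48]],[[-0.35,0.6,0],[0,0,0.56]],[[-0.4,0.7,0],[0,0,0.6]],[[-0.4,0.73,0],[0,0,0.64]],[[-0.4,0.73,0],[0,0,0.64]]]'
python3 - <<'E'
from h import *
o=manip.get_obs();print(o["clock"],o["ft_force"],rel([.551,.1815,.115]),R.from_quat(o["ee_rot"]).as_matrix().round(3))
T=manip.camera("top")[:,:,::-1];S=manip.camera("side")[:,:,::-1]
t=cv2.resize(T[140:224,140:252],(400,300),interpolation=cv2.INTER_CUBIC)
s=cv2.resize(S[130:250,180:300],(600,600),interpolation=cv2.INTER_CUBIC)
t=cv2.resize(T[150:230,150:230],(200,200))
s[:200,:200]=s[:200,:200]
cv2.imwrite("pics/l1.png",np.hstack([s,np.vstack([t,np.zeros((400,200,3),np.uint8)])]))
E
```

```text
clock: 12.3
position: [0.512, -0.0396, 0.1135]
ee_rot: [-0.173, 0.985, 0.0, -0.0]
ft_force: [-0.0, -0.2, -0.8]
grip_width: 0.165
grasp_force: 58.6
clock: 13.3
position: [0.528, 0.0348, 0.1936]
ee_rot: [-0.173, 0.985, 0.0, 0.0]
ft_force: [0.0, 0.3, -0.4]
grip_width: 0.163
grasp_force: 58.6
clock: 14.3
position: [0.5411, 0.1162, 0.1929]
ee_rot: [-0.173, 0.985, 0.0, 0.0]
ft_force: [0.2, -0.2, -0.4]
grip_width: 0.159
grasp_force: 58.6
clock: 15.3
position: [0.551, 0.1823, 0.1928]
ee_rot: [0.077, 0.997, -0.0, -0.0]
ft_force: [-0.4, 0.3, -0.7]
grip_width: 0.162
grasp_force: 58.6
15.3 [-0.43238691  0.27695004 -0.65269272] [-0.00150484 -0.00937516  0.97222335] [[-0.988  0.154 -0.   ]
 [ 0.154  0.988  0.   ]
 [ 0.    -0.    -1.   ]]
```

View pics/l1.png

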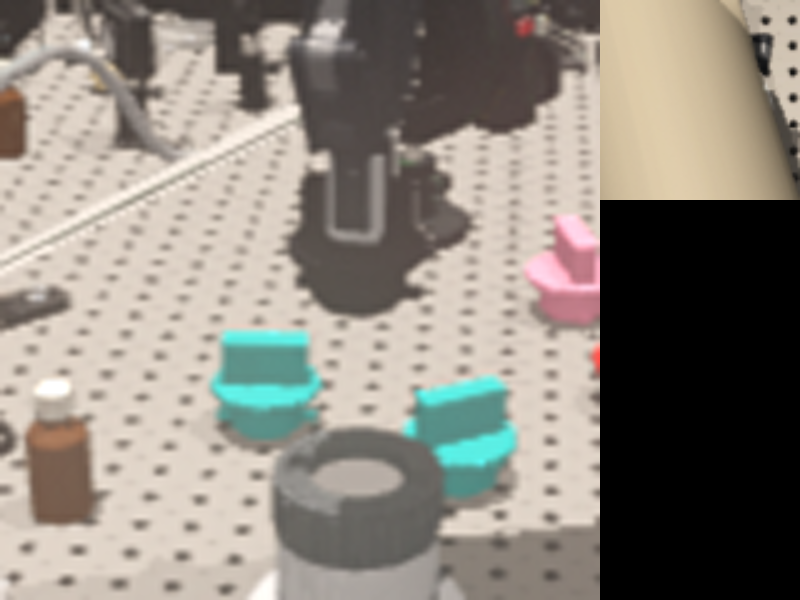

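The cap hangs level over the collar. In this crop the nose bottom is at about (360,310), the flange spans about 290–412, and the collar top spans 273–442 with its centre near (358,478).

```bash
python3 - <<'E'
from h import *
c=lambda p:((p-[180,130])*5+2).round(1)
p=manip.get_obs()["position"]
print("lip",c(proj("side",[.551,.1815,.08])))
for z in(.16,.182,.188):print(z,c(proj("side",[p[0],p[1],z])),c(proj("side",[p[0]+.029,p[1],z])),c(proj("side",[p[0]-.029,p[1],z])))
s=manip.camera("side")[:,:,::-1][168:200,225:270]
cv2.imwrite("pics/l2.png",cv2.convertScaleAbs(cv2.resize(s,(800,569),interpolation=cv2.INTER_CUBIC),alpha=2.2))
E
```

```text
lip [362.1 470.3]
0.16 [362.6 304. ] [292.7 300.8] [432.9 307.1]
0.182 [362.9 255.4] [292.1 252.3] [434.1 258.5]
0.188 [363.  241.9] [291.9 238.9] [434.5 245. ]
```

View pics/l2.png

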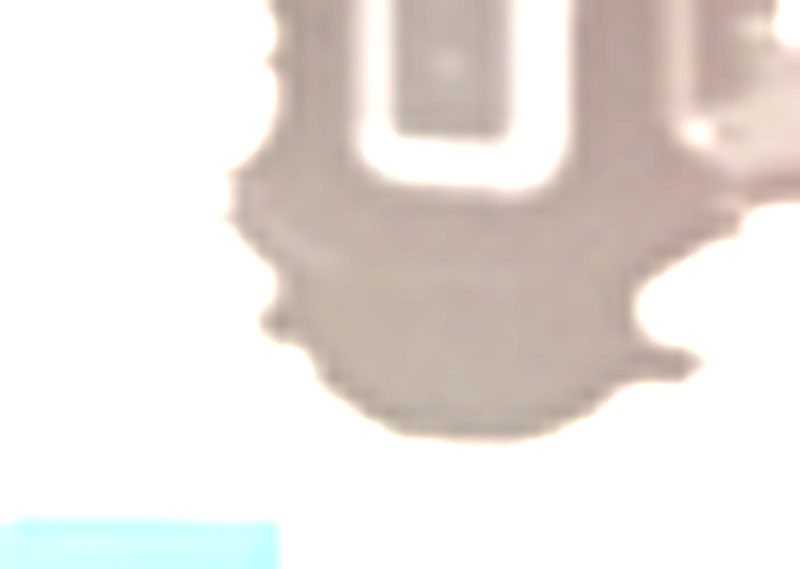

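Cap and collar carry the same small camera bias in the side view, so they line up to about 1 mm. I'll go down to just above the lip and then feel.

```bash
python3 -m inch '[[[0,-0.01,0.12],[0,0,0]],[[0,-0.01,0.24],[0,0,0]],[[0,-0.01,0.36],[0,0,0]],[[0,-0.01,0.48],[0,0,0]],[[0,-0.01,0.6],[0,0,0]],[[0,-0.01,0.72],[0,0,0]],[[0,-0.01,0.84],[0,0,0]],[[0,-0.01,0.93],[0,0,0]],[[0,-0.01,0.97],[0,0,0]],[[0,-0.01,1],[0,0,0]]]'
python3 -m inch '[[[0,0,0.01],[0,0,0]],[[0,0,0.02],[0,0,0]],[[0,0,0.03],[0,0,0]],[[0,0,0.04],[0,0,0]],[[0,0,0.05],[0,0,0]],[[0,0,0.06],[0,0,0]],[[0,0,0.06],[0,0,0]],[[0,0,0.06],[0,0,0]],[[0,0,0.06],[0,0,0]],[[0,0,0.06],[0,0,0]]]'
python3 -c "
from h import *
o=manip.get_obs();print(o['ft_force'],o['torque'],o['position'])"
```

```text
clock: 16.45
position: [0.5511, 0.1806, 0.1127]
ee_rot: [0.077, 0.997, -0.0, -0.0]
ft_force: [-0.4, 0.8, -0.2]
grip_width: 0.16
grasp_force: 58.6
clock: 17.45
position: [0.5513, 0.1813, 0.1084]
ee_rot: [0.077, 0.997, 0.001, 0.0]
ft_force: [0.9, 4.5, 2.4]
grip_width: 0.159
grasp_force: 59.1
[0.86780362 4.54341167 2.35664827] [ 1.23243846 -0.27564133  0.05218923] [0.55127583 0.18128172 0.10838793]
```

```bash
python3 -m inch '[[[0,0.01,0],[0,0,0]],[[0,0.02,0],[0,0,0]],[[0,0.02,0],[0,0,0]],[[0,0.02,0.01],[0,0,0]],[[0,0.02,0.015],[0,0,0]],[[0,0.02,0.02],[0,0,0]],[[0,0.02,0.025],[0,0,0]],[[0,0.02,0.03],[0,0,0]],[[0,0.02,0.03],[0,0,0]],[[0,0.02,0.03],[0,0,0]]]'
python3 -c "
from h import *
o=manip.get_obs();print(o['ft_force'],o['torque'],o['position'])"
```

```text
clock: 18.45
position: [0.5511, 0.1821, 0.1057]
ee_rot: [0.077, 0.997, -0.0, -0.0]
ft_force: [-1.3, 1.3, 1.7]
grip_width: 0.163
grasp_force: 59.1
[-1.28016412  1.34414581  1.68382272] [ 0.40360513  0.30529695 -0.0114847 ] [0.55110258 0.18213321 0.10565368]
```

```bash
python3 -m inch '[[[0,0.003,0.01],[0,0,0]],[[0,0.006,0.02],[0,0,0]],[[0,0.006,0.03],[0,0,0]],[[0,0.006,0.04],[0,0,0]],[[0,0.006,0.05],[0,0,0]],[[0,0.006,0.05],[0,0,0]],[[0,0.006,0.05],[0,0,0]],[[0,0.006,0.05],[0,0,0]],[[0,0.006,0.05],[0,0,0]],[[0,0.006,0.05],[0,0,0]]]'
python3 -c "
from h import *
o=manip.get_obs();print(o['ft_force'],o['torque'],o['position'])"
```

```text
clock: 19.45
position: [0.5514, 0.1825, 0.1017]
ee_rot: [0.078, 0.997, -0.0, 0.0]
ft_force: [-1.3, -1.6, 3.4]
grip_width: 0.161
grasp_force: 59.2
[-1.25553343 -1.61746717  3.37919067] [-0.41515562  0.2532512  -0.05142147] [0.55137204 0.18247418 0.10169973]
```

```bash
python3 -m inch '[[[0,-0.004,0.015],[0,0,0]],[[0,-0.004,0.03],[0,0,0]],[[0,-0.004,0.045],[0,0,0]],[[0,-0.004,0.06],[0,0,0]],[[0,-0.004,0.075],[0,0,0]],[[0,-0.004,0.09],[0,0,0]],[[0,-0.004,0.104],[0,0,0]],[[0,-0.004,0.104],[0,0,0]],[[0,-0.004,0.104],[0,0,0]],[[0,-0.004,0.104],[0,0,0]]]'
python3 -c "
from h import *
o=manip.get_obs();print(o['ft_force'],o['torque'],o['position'])"
```

```text
clock: 20.45
position: [0.5514, 0.1825, 0.0936]
ee_rot: [0.077, 0.997, 0.0, 0.0]
ft_force: [-2.9, -0.7, 6.5]
grip_width: 0.162
grasp_force: 59.7
[-2.85635703 -0.68774703  6.49105697] [-0.23108324  0.50135392 -0.00172571] [0.55141518 0.18245778 0.09364383]
```

```bash
python3 -m inch '[[[0.005,0,0],[0,0,0.05]],[[0.005,0,0],[0,0,0.15]],[[0.005,0,0],[0,0,0.25]],[[0.005,0,0],[0,0,0.35]],[[0.005,0,0],[0,0,0.45]],[[0.005,0,0],[0,0,0.5]],[[0.005,0,0],[0,0,0.55]],[[0.005,0,0],[0,0,0.6]],[[0.005,0,0],[0,0,0.65]],[[0.005,0,0],[0,0,0.65]]]'
python3 -c "
from h import *
o=manip.get_obs();print(o['ft_force'],o['torque'],o['position'],R.from_quat(o['ee_rot']).as_matrix()[:,0])"
```

```text
clock: 21.45
position: [0.5519, 0.1831, 0.0941]
ee_rot: [0.327, 0.945, 0.001, 0.001]
ft_force: [0.3, 0.6, 7.4]
grip_width: 0.158
grasp_force: 59.7
[0.30343679 0.57882092 7.42641312] [ 0.04845214 -0.16994018 -0.08757435] [0.55187857 0.18306573 0.09408426] [-0.78594045  0.61830126 -0.00108022]
```

```bash
python3 -m inch '[[[0,0,0],[0,0,0.05]],[[0,0,0],[0,0,0.1]],[[0,0,0],[0,0,0.15]],[[0,0,0],[0,0,0.2]],[[0,0,0],[0,0,0.25]],[[0,0,0],[0,0,0.31]],[[0,0,0],[0,0,0.31]],[[0,0,0],[0,0,0.31]],[[0,0,0],[0,0,0.31]],[[0,0,0],[0,0,0.31]]]'
python3 -c "
from h import *
o=manip.get_obs();print(o['ft_force'],o['torque'],o['position'],R.from_quat(o['ee_rot']).as_matrix()[:,0])"
```

```text
clock: 22.45
position: [0.5519, 0.183, 0.0941]
ee_rot: [0.439, 0.899, 0.001, 0.001]
ft_force: [0.0, 0.5, 6.9]
grip_width: 0.162
grasp_force: 59.7
[0.02668381 0.47946251 6.87647883] [ 0.05702159 -0.20545163 -0.04740466] [0.55189357 0.1829535  0.09408519] [-6.14726962e-01  7.88739815e-01 -5.16354499e-04]
```

```bash
python3 -m inch '[[[0,0,-0.01],[0,0,0]],[[0,0,-0.02],[0,0,0]],[[0,0,-0.03],[0,0,0]],[[0,0,-0.04],[0,0,0]],[[0,0,-0.05],[0,0,0]],[[0,0,-0.06],[0,0,0]],[[0,0,-0.06],[0,0,0]],[[0,0,-0.06],[0,0,0]],[[0,0,-0.06],[0,0,0]],[[0,0,-0.06],[0,0,0]]]'
python3 -c "
from h import *
o=manip.get_obs();print(o['ft_force'],o['torque'],o['position'])"
```

```text
clock: 23.45
position: [0.5517, 0.1829, 0.0981]
ee_rot: [0.439, 0.899, 0.001, 0.001]
ft_force: [4.7, 1.0, -0.9]
grip_width: 0.162
grasp_force: 59.3
[ 4.69497021  1.04867184 -0.89345709] [ 0.40776951 -1.27646641 -0.02104728] [0.55167316 0.18294549 0.09806678]
```

```bash
python3 -m inch '[[[-0.003,0.004,0.01],[0,0,0]],[[-0.003,0.004,0.01],[0,0,0]],[[-0.003,0.004,0.01],[0,0,0]],[[-0.003,0.004,0.01],[0,0,0]],[[-0.003,0.004,0.01],[0,0,0]],[[-0.003,0.004,0.01],[0,0,0]],[[-0.003,0.004,0.01],[0,0,0]],[[-0.003,0.004,0.01],[0,0,0]],[[-0.003,0.004,0.01],[0,0,0]],[[-0.003,0.004,0.01],[0,0,0]]]' - 20
python3 -m inch '[[[0,0,0],[0,0,0]],[[0,0,0],[0,0,0]],[[0,0,0],[0,0,0]],[[0,0,0],[0,0,0]],[[0,0,0],[0,0,0]],[[0,0,0],[0,0,0]],[[0,0,0],[0,0,0]],[[0,0,0],[0,0,0]],[[0,0,0],[0,0,0]],[[0,0,0],[0,0,0]]]' 0.55
python3 -m inch '[[[0,0,-0.05],[0,0,0]],[[0,0,-0.1],[0,0,0]],[[0,0,-0.2],[0,0,0]],[[0,0,-0.3],[0,0,0]],[[0,0,-0.4],[0,0,0]],[[0,0,-0.5],[0,0,0]],[[0,0,-0.6],[0,0,0]],[[0,0,-0.7],[0,0,0]],[[0,0,-0.85],[0,0,0]],[[0,0,-1],[0,0,0]]]'
python3 -m inch '[[[0,0,-0.1],[0,0,0]],[[0,0,-0.2],[0,0,0]],[[0,0,-0.3],[0,0,0]],[[0,0,-0.4],[0,0,0]],[[0.1,-0.1,-0.5],[0,0,0]],[[0.2,-0.2,-0.6],[0,0,0]],[[0.3,-0.3,-0.7],[0,0,0]],[[0.4,-0.4,-0.8],[0,0,0]],[[0.5,-0.6,-0.9],[0,0,0]],[[0.6,-0.8,-1],[0,0,0]]]'
python3 - <<'E'
from h import *
T=manip.camera("top")[:,:,::-1];S=manip.camera("side")[:,:,::-1]
t=cv2.resize(T[110:270,130:270],(350,400));s=cv2.resize(S[190:265,210:285],(450,450),interpolation=cv2.INTER_CUBIC)
cv2.imwrite("pics/f.png",np.hstack([s,np.vstack([t,np.zeros((50,350,3),np.uint8)])]))
E
```

```text
clock: 24.45
position: [0.5518, 0.1828, 0.0978]
ee_rot: [0.439, 0.899, 0.001, 0.0]
ft_force: [2.0, 1.8, 4.1]
grip_width: 0.16
grasp_force: 60.4
clock: 25.45
position: [0.5513, 0.1824, 0.0974]
ee_rot: [0.439, 0.898, 0.0, -0.0]
ft_force: [-0.8, -0.3, 0.0]
grip_width: 0.553
grasp_force: 0.0
clock: 26.45
position: [0.5513, 0.1823, 0.1784]
ee_rot: [0.439, 0.898, 0.0, 0.0]
ft_force: [-0.0, -0.0, -0.3]
grip_width: 0.552
grasp_force: 0.0
clock: 27.45
position: [0.4707, 0.1807, 0.2578]
ee_rot: [0.439, 0.898, -0.0, 0.0]
ft_force: [0.6, -0.0, -1.0]
grip_width: 0.55
grasp_force: 0.0
```

View pics/f.png

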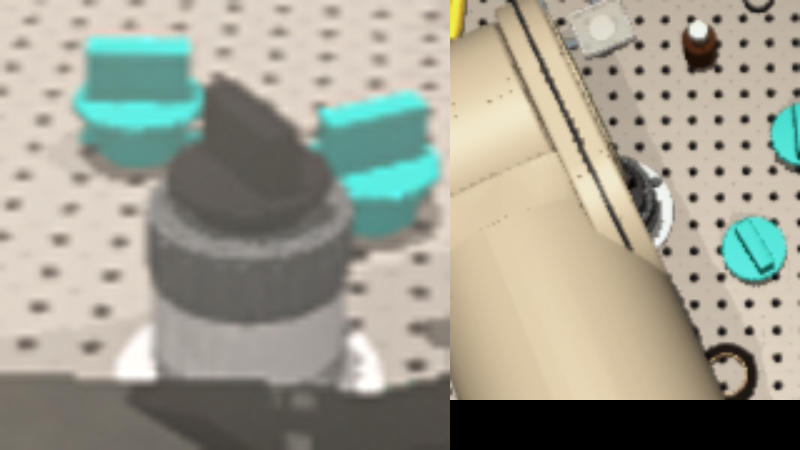

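The cap sits low and level in the collar, with its flange at about (250,190) in the side crop. The bar is turned clockwise, and the bottle and tape roll haven't moved. One check of the height in numbers, and a hand-in if it holds.

```bash
python3 - <<'E'
from h import *
c=lambda p:((p-[210,190])*6+2.5).round(1)
print("lip",c(proj("side",[.5515,.1825,.08])))
for n,u in(("locked",.065),("free",.073)):
    for s in(1,-1):
        a=np.radians(-52.1);print(n,s,c(proj("side",np.array([.5515,.1825,u+.054])+s*.023*np.array([np.cos(a),np.sin(a),0]))))
E
```

```text
lip [253.  205.8]
locked 1 [219.1  84.6]
locked -1 [289.6 138.4]
free 1 [219.   64.9]
free -1 [289.9 118. ]
```

```bash
python3 -c "
from workcell import manip
print(manip.hand_in())"
```

```text
the job is handed in; nothing more can be done
None
```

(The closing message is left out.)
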